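Hold the staining station's sprung cover at its working opening

TASK

Open the slide-staining station for a colleague who is about to load slides: push the cover lock on its front deck fully to the right, up to its end stop, then lift the spring-closed vapour cover by its bar handle until the pointer pin on the cover's right edge stands level with the opening tab clamped on the arc there. Do not swing the cover well past the tab, since the extraction only copes up to there, and leave the tab and the things standing around as they are. Finish while still holding the cover by its handle at the tab: it falls shut if let go.

Things in the scene. Friction and masses are not known exactly. Their poses are not given: they have to be found in the camera images.
- station: Slide-staining station, fixed: white case 255 x 250 x 85 mm (x, y, z) with a low front deck (top at 70 mm) carrying the cover lock; behind it a chamber under a hinged cover. Faces the robot, give or take some yaw. Origin: on the surface, 140 mm behind the front face, mid-way across. Station axes: x to its back, y to its left as the robot sees it, z up.
- cover_hinge (a point): Middle of the cover's hinge line: 100 mm behind the station's origin, 88 mm above the surface. The hinge runs along the station's y. The point has the station's axes and does not turn with the cover.
- cover (a joint): Angle of the vapour cover, rad: 0 shut (level), growing as its front edge rises, limit 1.25. Grey frame 178 x 230 x 22 mm with a clear pane, about 0.5 kg. Spring and weight pull it shut at every angle: about 5 N at the handle to start it, 6 to 8 N along its path to hold it at the tab. Locked, its front edge lifts only about 2 mm.
- cover_handle (a point): Round steel bar 12 mm thick, 110 mm long along the station's y, on end posts, 40 mm above the cover's top. The point is the bar's centre. Turns with the cover. Shut, it lies 160 mm in front of the hinge line, 59 mm above it, mid-way across; at angle a this offset is turned by a, up and to the back. Grip from above, a finger in front and one behind; it can turn between them.
- cover_pointer (a point): Tip of the pointer, a steel pin 5.6 mm thick that sticks out 37 mm from the cover's right edge, 135 mm from the hinge line and level with it when shut; the tip is 150 mm right of the station's middle. It swings up with the cover, just outside the arc. Axes as the station's when shut, turning with the cover.
- opening_tab (a joint): Angle at which the opening tab is clamped on its arc, rad, 0.40 to 0.75: same hinge line, zero and direction as cover, so pointer and tab are level when cover equals this value. Stiff; not to be moved.
- tab_line (a point): Point in line with the middle of the opening tab where the pointer's tip should come; its z axis points along the arc in the opening direction. The tab is a small dark steel clamp, 14 mm wide along the arc, on a flat aluminium arc with ticks (radius about 119 mm round the hinge) on the station's right flank. The point is 135 mm from the hinge line, 150 mm right of the middle.
- cover_lock (a joint): Travel of the cover lock, m: 0 locked (left-hand end), 0.040 at the right-hand end stop (unlocked); starts at 0 to 0.006. Slides along the station's -y (to the right) on the front deck; friction about 2 N, stays where left. Its claw covers a tongue on the cover's front edge and clears it only in the last 5 mm.
- lock_grip (a point): Black upright grip of the lock: 18 (x) x 24 (y) x 34 mm tall, top 116 mm above the surface; the point is in its middle, 10 mm below the top, with the station's axes. At joint 0 it is 118 mm in front of and 85 mm left of the station's origin. From 9 mm behind it a claw 40 mm long (y) stands up to 97 mm above the surface: stay above or in front of that.
- slide_box: Bystander, loose: closed slide storage box, 104 x 175 x 34 mm; front left of the surface. Origin: centre of its underside.
- tweezers: Bystander, loose: steel forceps, 126 mm long, lying flat; in front of the station, left. Origin: centre of its underside.
- marker_pen: Bystander, loose: capped laboratory marker, 132 mm long, lying flat; front right of the surface. Origin: centre of its underside.
- bench_timer: Bystander, loose: small bench timer, 62 x 64 x 19 mm; left of the station. Origin: centre of its underside.
- cover_box: Bystander, loose: small plastic box of cover slips, 34 x 34 x 17 mm; right of the station. Origin: centre of its underside.
- dropper_bottle: Bystander, loose: dropper bottle with rubber bulb, 33 mm across, 82 mm tall; left of the station, further back. Origin: centre of its underside.
- specimen_pot: Bystander, loose: screw-cap specimen pot, 50 mm across, 55 mm tall; right of the station, further back. Origin: centre of its underside.

How it is judged:
On the way, in this order (a step that is already met when the one before it is completed fails the run):
1. the cover lock is pushed to its right-hand end stop (value of joint cover_lock above 0.037 m), for 0.2 s.
2. the cover, lifted by its handle, has its pointer level with the opening tab (z of cover_pointer in the frame of tab_line between -0.007 and 0.007 m and contact force between the fingers and handle_bar above 2 N), for 0.2 s.
At the end, for the whole second after the job is handed in: The fingers still hold the cover's handle (more than 2 N between them and the handle), the cover is at rest with its pointer within 7 mm of the tab's middle line, measured along the arc (that is, within the tab's 14 mm width), and the lock stands within 3 mm of its right-hand end stop (all of step 2 and value of joint cover_lock above 0.037 m and velocity of joint cover between -0.05 and 0.05 rad/s); the arm keeps its last pose, push and grip.
It fails at once if the cover is swung more than 20 mm (along the arc, about 8.5 degrees) past the tab (z of cover_pointer in the frame of tab_line above 0.02 m).
It fails at once if the opening tab is shifted on its arc (more than 4 mm) (distance of tab_line from where it was at the start of the episode above 0.004 m).
It fails at once if one of the seven things standing around is pushed aside (more than 30 mm) (distance of any of slide_box, tweezers, marker_pen, bench_timer, cover_box, dropper_bottle, specimen_pot from where it was at the start of the episode above 0.03 m).
It also fails if it takes over 48 s, if anything falls off the work surface, if the arm or the gripper's body presses on something with over 40 N, if the wrist force passes 120 N, or if a joint passes its speed limit or range.

ROBOT

A 6-joint arm with a two-finger parallel gripper is mounted at the origin on a cart in front of the work surface, level with it; the furniture and walls round the work are solid. World frame = base frame: x ahead of the robot, y to its left, z up, the work surface at z = 0. Lengths are in m, angles in rad, forces in N, time in s.
With the tool pointing down it reaches from about 0.275 to 0.825 m from the base axis. Payload 5.2 kg.
Tool frame: the origin (TCP) lies on the front face of the gripper's body, between the roots of the fingers; the fingertips stand 84 mm ahead of it and the grasp point (between the pads) lies 65 mm ahead of it (ctrl.nose_length is the distance from the TCP to the fingertips, in m); z points along the fingers, y is the direction in which the jaws open and shut (so a half turn about z gives the same grasp; the last joint's range is limited). The gripper opens to 93 mm and grips with 3 to 60 N. Pads are 15 mm wide; open, the fingers measure 128 mm over their backs; the gripper's body (75 mm by 188 mm) begins 65 mm behind the grasp point.
Start: joints at [1.037, 0.259, 1.535, -0, 1.348, -0.203], TCP at [0.179, 0.52, 0.303] pointing down, gripper open.
Joint ranges: [-3.14, 3.14], [-0.91, 2.08], [0.19, 2.58], [-1.22, 4.36], [0.22, 2.71], [-3.12, 3.12]. Speed limits (rad/s): [2.57, 2.57, 3.14, 3.14, 3.14, 3.14].

INTERFACE

Orientations are given as a unit quaternion [x, y, z, w].
In Python, from workcell import ctrl gives the robot as it stands. Calls block until the motion is done:
- ctrl.reach(position, orientation): joint-space move of the TCP to a pose.
- ctrl.move_l(position, rot=None, v=0.15, max_force=None): straight line of the TCP; rot=None keeps the orientation; v is the mean speed in m/s. With max_force (N) it stops when the force on the tool has changed by that much, and returns True; else False.
- ctrl.goto_joints(angles): joint-space move.
- ctrl.gripper_to(opening, squeeze=None): opening from 0.0 (shut) to 1.0 (fully open); squeeze is the grip in N (None keeps the last); returns when the fingers have stopped.
- ctrl.dwell(seconds).
- ctrl.solve_ik(position, orientation): joint angles nearest the present ones, or None.
- ctrl.read_camera(name): name is "side" or "top" or "wrist"; returns a dict with "frame" (400x640x3 uint8, red, green, blue), "depth" (400x640 float32, m along the optical axis (not along the pixel's ray), 0 where there is no reading), "camera_matrix" (3x3 intrinsics, pixels), "k1" (the pictures are not rectified: a ray, as slopes to the right and down, at radius r is drawn at 1 + k1 r^2 times it, then the intrinsics apply), "T" (4x4, takes a point from camera to world coordinates); the wrist camera has in their place "hand_eye" (4x4, takes a point from camera to tool coordinates, whose origin is the TCP and whose axes are the flange's). Camera axes: x right, y up, looking along -z (the intrinsics and any distortion apply to the point x, -y, -z); pixel columns grow to the right and rows downward; lengths in m; the calibration is good to about 2 mm. A picture is of the moment at which its call begins: read the wrist's pose just before it.
A pose or a line that the arm cannot do raises ctrl.MotionError and nothing moves.
- ctrl.finish_job(): hands the job in, once; it reports no verdict.
Readings, each from a call of its own:
- ctrl.current_t(): time.
- ctrl.current_joints(): joint angles.
- ctrl.current_qd(): joint speeds.
- ctrl.current_joint_torque(): joint torques, N m.
- ctrl.current_tool_pos(): TCP position.
- ctrl.current_ee_rot(): TCP orientation.
- ctrl.current_ft_force(): force on the tool from outside, world axes, zero at the start.
- ctrl.current_ft_torque(): the same for the moment, N m.
- ctrl.current_gripper_width(): opening from 0.0 (shut) to 1.0 (fully open).
Only numpy, scipy, OpenCV 4.12 (cv2) and the standard library are available. Lean on these libraries where they do the work, as an engineer would, in place of code of your own. Each camera call takes 0.05 s, during which the arm holds its last target. There are 200 camera calls.

## Working session

There is one attempt and no reset: what is moved stays moved. The work goes in short steps, each a Python script; the robot and the scene stay as the last script left them, time stands still between calls to the robot, and variables do not carry over. Pictures are saved under pics/ and viewed, about 8 in all and at most 12, crops included, and the job is handed in when it is done.

```bash
ls; mkdir -p pics; cat > h.py <<'E'
import numpy as np, cv2
from workcell import ctrl
from scipy.spatial.transform import Rotation as R
def cloud(c,T):
    K=c["camera_matrix"];d=c["depth"];h,w=d.shape
    v,u=np.mgrid[0:h,0:w].astype(float)
    x=(u-K[0,2])/K[0,0];y=(v-K[1,2])/K[1,1]
    xu,yu=x.copy(),y.copy()
    for _ in range(8):
        s=1+c["k1"]*(xu**2+yu**2);xu=x/s;yu=y/s
    P=np.stack([xu*d,-yu*d,-d,np.ones_like(d)],-1)@np.asarray(T).T
    P=P[...,:3];P[d<=0]=np.nan
    return P
E
python3 - <<'E'
from h import *
for n in("top","side"):
    c=ctrl.read_camera(n);cv2.imwrite(f"pics/{n}0.png",c["frame"][...,::-1])
    P=cloud(c,c["T"]);np.savez(f"{n}0.npz",P=P,f=c["frame"],T=c["T"],K=c["camera_matrix"],k1=c["k1"])
    print(n,np.round(c["T"],3).tolist(),c["camera_matrix"][0,0],c["k1"])
print(ctrl.current_t(),ctrl.current_ee_rot(),ctrl.nose_length)
E
```

```text
pics
top [[0.001, 0.985, -0.173, 0.303], [-1.0, -0.0, -0.006, 0.015], [-0.006, 0.173, 0.985, 1.292], [0.0, 0.0, 0.0, 1.0]] 508.3055200743019 -0.0283878221519462
side [[0.99, 0.076, -0.116, 0.346], [-0.138, 0.474, -0.869, -1.064], [-0.011, 0.877, 0.48, 0.72], [0.0, 0.0, 0.0, 1.0]] 479.8283778521106 -0.14388611194819534
0.1 [ 1.64645222e-01  9.86352516e-01 -7.61454258e-04 -2.92449841e-04] 0.0841
```

View pics/top0.png

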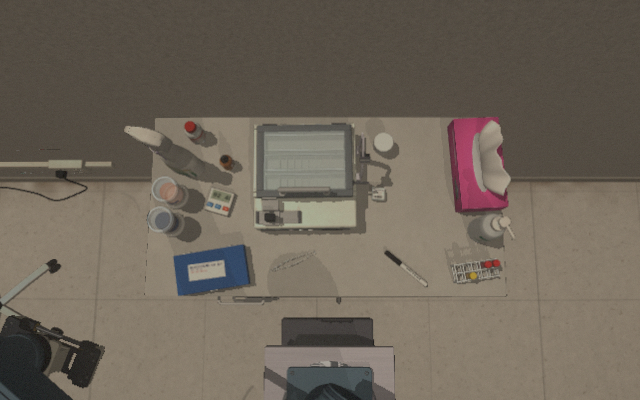

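View pics/side0.png

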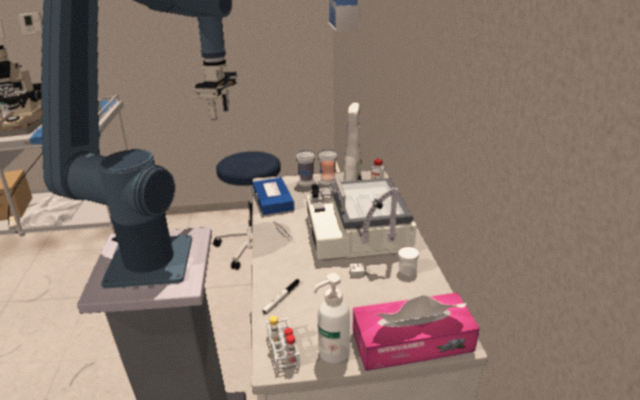

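The top view shows the station at about px (254–357, 123–230), the lock grip at (270, 216), the handle bar at about (305, 190), and the arc with pointer and tab at (365–380, 155–185). In the side view the arc is at (365–395, 190–240). Next I'll measure the station pose and enlarge the arc.

```bash
python3 - <<'E'
from h import *
z=np.load("top0.npz");P=z["P"];f=z["f"]
roi=np.zeros(P.shape[:2],bool);roi[110:240,245:362]=1
Z=P[...,2]
for n,lo,hi in(("deck",.058,.079),("cover",.09,.12),("above",.125,.165)):
    m=roi&(Z>lo)&(Z<hi);m=cv2.morphologyEx(m.astype(np.uint8),cv2.MORPH_OPEN,np.ones((2,2)))
    k,l,s,_=cv2.connectedComponentsWithStats(m)
    for i in np.argsort(-s[1:,4])[:3]+1:
        q=P[l==i];r=cv2.minAreaRect(q[:,:2].astype(np.float32))
        print(n,s[i],np.round(r[0],4),np.round(r[1],4),round(r[2],2),"z",np.round(np.median(q[:,2]),4), "min",np.round(q.min(0),3),"max",np.round(q.max(0),3))
a=cv2.resize(f[110:240,240:400],None,fx=4,fy=4,interpolation=cv2.INTER_CUBIC)
cv2.imwrite("pics/topc.png",a[...,::-1])
s=np.load("side0.npz")["f"]
a=cv2.resize(s[165:285,295:435],None,fx=5,fy=5,interpolation=cv2.INTER_CUBIC)
cv2.imwrite("pics/sidec.png",a[...,::-1])
E
```

```text
deck [ 255  197  103   33 2571] [0.4537 0.0532] [0.0784 0.2701] 12.67 z nan min [nan nan nan] max [nan nan nan]
deck [356 148   3   9  23] [ 0.6239 -0.0706] [0.0101 0.0156] 81.04 z 0.0751 min [ 0.616 -0.077  0.001] max [ 0.632 -0.067  0.107]
cover [ 257  124   99   88 6953] [0.5985 0.0627] [0.2066 0.2156] 13.33 z nan min [nan nan nan] max [nan nan nan]
cover [265 214  11   9  71] [0.4547 0.1403] [0.022 0.016] 89.81 z 0.1138 min [0.447 0.129 0.08 ] max [0.463 0.151 0.122]
cover [361 177   2   3   6] [ 0.5629 -0.0818] [0.0023 0.0263] 63.65 z 0.0021 min [ 0.551 -0.087 -0.001] max [ 0.575 -0.075  0.112]
above [278 188  53   7 282] [0.5146 0.0594] [0.0106 0.1233] 3.23 z nan min [nan nan nan] max [nan nan nan]
above [360 144   2   5  10] [ 0.6389 -0.0788] [0.0025 0.042 ] 70.53 z 0.0677 min [ 0.62  -0.085 -0.002] max [ 0.659 -0.071  0.157]
```

View pics/topc.png

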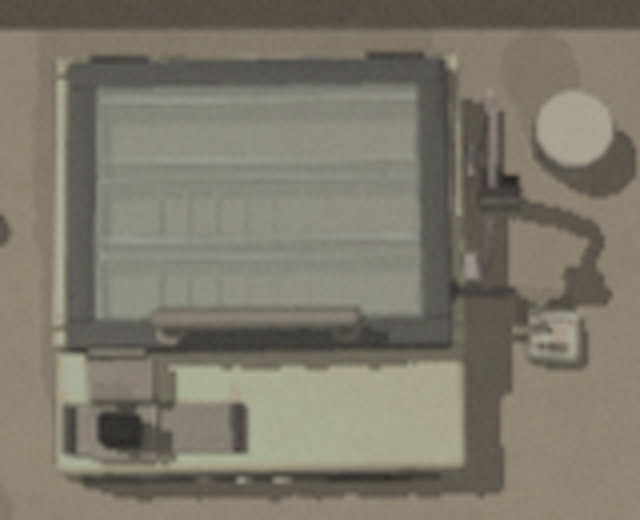

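View pics/sidec.png

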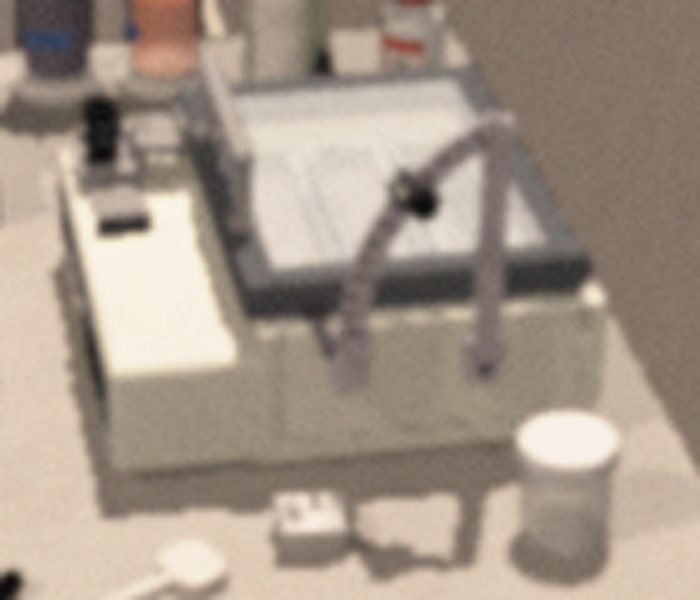

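The crops show the grip at topc (120, 430), the deck's front edge at y≈469, and the dark tab at topc (500, 192) and sidec (415, 193). I'll cast rays for the corners, bar, grip and tab.

```bash
cat >> h.py <<'E'
def ray(K,k1,T,px):
    n=(np.atleast_2d(px).astype(float)-[K[0,2],K[1,2]])/[K[0,0],K[1,1]];x=n.copy()
    for _ in range(8): x=n/(1+k1*(x**2).sum(1,keepdims=True))
    d=np.c_[x[:,0],-x[:,1],-np.ones(len(x))]@T[:3,:3].T
    return T[:3,3],d
def onz(o,d,z): return o+d*((z-o[2])/d[:,2])[:,None]
def tri(o1,d1,o2,d2):
    d1=d1/np.linalg.norm(d1);d2=d2/np.linalg.norm(d2)
    t=np.linalg.lstsq(np.c_[d1,-d2],o2-o1,rcond=None)[0]
    a=o1+t[0]*d1;b=o2+t[1]*d2
    return (a+b)/2,np.linalg.norm(a-b)
E
python3 - <<'E'
from h import *
t=np.load("top0.npz");s=np.load("side0.npz")
def top(c,z):
    p=(np.array(c,float)+.5)/4-.5+[240,110];return onz(*ray(t["K"],t["k1"],t["T"],p),z)
dk=top([(57,470),(465,468)],.07);print("deck front",dk.round(4))
print("cover corners BL BR FL FR",top([(68,62),(448,58),(66,347),(452,345)],.107).round(4))
print("bar",top([(155,317),(360,318)],.147).round(4))
# black grip blob, tab blob
def blob(f,x0,x1,y0,y1,th):
    g=f[y0:y1,x0:x1].astype(int).max(2);m=(g<th).astype(np.uint8)
    k,l,st,c=cv2.connectedComponentsWithStats(m);print("  blobs",[(st[i].tolist(),c[i].round(1).tolist()) for i in range(1,k) if st[i,4]>5])
    i=1+np.argmax(st[1:,4]);return c[i]+[x0,y0]
g=blob(t["f"],262,280,210,225,60);print("grip",g,onz(*ray(t["K"],t["k1"],t["T"],g),.116).round(4))
a=blob(t["f"],355,372,150,164,60);b=blob(s["f"],370,386,196,211,60);print("tab",a,b)
o1,d1=ray(t["K"],t["k1"],t["T"],a);o2,d2=ray(s["K"],s["k1"],s["T"],b)
print(tri(o1,d1[0],o2,d2[0]))
# side grip
q=blob(s["f"],308,322,180,200,60);o2,d2=ray(s["K"],s["k1"],s["T"],q);o1,d1=ray(t["K"],t["k1"],t["T"],g);print("grip tri",tri(o1,d1[0],o2,d2[0]))
E
```

```text
deck front [[ 0.4366  0.1818  0.07  ]
 [ 0.4379 -0.0646  0.07  ]]
cover corners BL BR FL FR [[ 0.6812  0.1759  0.107 ]
 [ 0.6835 -0.0547  0.107 ]
 [ 0.5057  0.1731  0.107 ]
 [ 0.5068 -0.0553  0.107 ]]
bar [[ 5.163e-01  1.171e-01  1.470e-01]
 [ 5.156e-01 -4.000e-04  1.470e-01]]
  blobs [([3, 4, 10, 8, 77], [7.7, 7.4])]
grip [269.66233766 217.37662338] [[0.4544 0.1392 0.116 ]]
  blobs [([10, 4, 4, 3, 12], [11.5, 5.0])]
  blobs [([6, 7, 6, 5, 23], [8.7, 9.0])]
tab [366.5 155. ] [378.73913043 205.04347826]
(array([ 0.58985818, -0.08426896,  0.16568739]), np.float64(0.0027503148919186524))
  blobs [([4, 5, 6, 13, 66], [6.7, 10.6])]
grip tri (array([0.45656338, 0.14074195, 0.10105757]), np.float64(0.0004062153173913551))
```

Station: front edge x≈0.437, yaw≈0.005, mid y≈0.0585, origin≈(0.576, 0.0585). Grip ≈(0.4565, 0.140) and bar ≈(0.516, 0.0585, 0.147), both consistent with the given geometry. The tab is only rough so far (r 0.115). I'll push the lock now with shut fingers passing above the claw.

```bash
cat >> h.py <<'E'
YAW=.005
def down(sgn):
    y=np.array([sgn*np.cos(YAW),sgn*np.sin(YAW),0]);z=np.array([0,0,-1.])
    return R.from_matrix(np.c_[np.cross(y,z),y,z]).as_quat()
E
python3 - <<'E'
from h import *
for s in(1,-1):
    q=ctrl.solve_ik([.455,.185,.29],down(s));print(s,None if q is None else np.round(q,2))
    q2=ctrl.solve_ik([.561,.0585,.3],down(s));print(s,None if q2 is None else np.round(q2,2))
c=ctrl.read_camera("wrist");print(np.round(c["hand_eye"],3).tolist(),np.round(c["camera_matrix"],1).tolist())
s=min((1,-1),key=lambda s:abs(np.subtract(ctrl.solve_ik([.455,.185,.29],down(s)),ctrl.current_joints())).max())
print("use",s)
ctrl.reach([.455,.187,.30],down(s))
ctrl.gripper_to(0.,20)
print("before",ctrl.current_ft_force())
hit=ctrl.move_l([.455,.187,.102+.0841],v=.12,max_force=10);print("down hit",hit,ctrl.current_tool_pos())
hit=ctrl.move_l([.455,.105,.102+.0841],v=.04,max_force=14);print("push hit",hit,ctrl.current_tool_pos(),ctrl.current_ft_force(),ctrl.current_t())
E
```

```text
1 [ 0.16  0.16  1.69 -0.    1.29  0.15]
1 [-0.09  0.29  1.51 -0.    1.35 -0.1 ]
-1 [ 0.16  0.16  1.69 -0.    1.29 -2.99]
-1 [-0.09  0.29  1.51 -0.    1.35  3.04]
[[0.0, 0.956, 0.292, 0.082], [1.0, -0.001, 0.0, 0.001], [0.0, 0.292, -0.956, -0.081], [0.0, 0.0, 0.0, 1.0]] [[289.5, 0.0, 322.8], [0.0, 289.5, 202.8], [0.0, 0.0, 1.0]]
use 1
before [ 0.21629166 -0.45858798 -0.52061477]
down hit False [0.45547613 0.18707798 0.18671021]
push hit True [0.45535275 0.12401418 0.18617255] [0.76387735 5.12301165 2.0911339 ] 5.7417
```

The push stopped on force at y=0.124, against an expected 0.123 at the end stop. Next I'll lift off and take one oblique wrist view of the arc from the right.

```bash
python3 - <<'E'
from h import *
p=np.array(ctrl.current_tool_pos())
ctrl.move_l(p+[0,.004,0],v=.05);ctrl.move_l(p+[0,.004,.17],v=.25)
a=np.radians(40);z=np.array([0,np.sin(a),-np.cos(a)]);y=np.array([-1.,0,0])
q=R.from_matrix(np.c_[np.cross(y,z),y,z]).as_quat()
tgt=[.58,-.277,.348];k=ctrl.solve_ik(tgt,q);print(k)
ctrl.reach(tgt,q);ctrl.dwell(.3)
tp=ctrl.current_tool_pos();tq=ctrl.current_ee_rot();c=ctrl.read_camera("wrist")
M=np.eye(4);M[:3,:3]=R.from_quat(tq).as_matrix();M[:3,3]=tp
T=M@np.asarray(c["hand_eye"])
np.savez("w1.npz",P=cloud(c,T),f=c["frame"],T=T,K=c["camera_matrix"],k1=c["k1"])
cv2.imwrite("pics/w1.png",c["frame"][...,::-1]);print(tp,ctrl.current_t())
E
```

```text
[-0.8195982   0.62093552  1.02438061  0.50218933  1.99485033  2.41397757]
[ 0.58016903 -0.27643693  0.34832188] 9.225
```

View pics/w1.png

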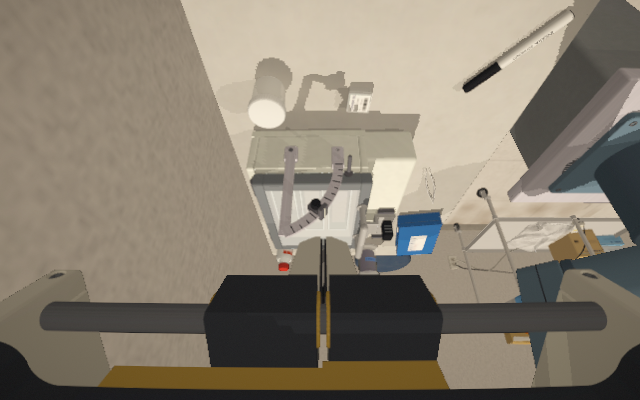

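The wrist view (seen inverted) shows the arc, with the tab near px (317, 206), the pointer pin near (348, 165) and the lock grip at (388, 230). I'll enlarge it.

```bash
python3 - <<'E'
from h import *
w=np.load("w1.npz");a=cv2.resize(w["f"][135:245,265:405],None,fx=5.5,fy=5.4,interpolation=cv2.INTER_CUBIC)
a=cv2.resize(w["f"][135:245,265:405],None,fx=5,fy=5,interpolation=cv2.INTER_CUBIC)
cv2.imwrite("pics/w1c.png",a[...,::-1])
E
```

```text
(no output)
```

View pics/w1c.png

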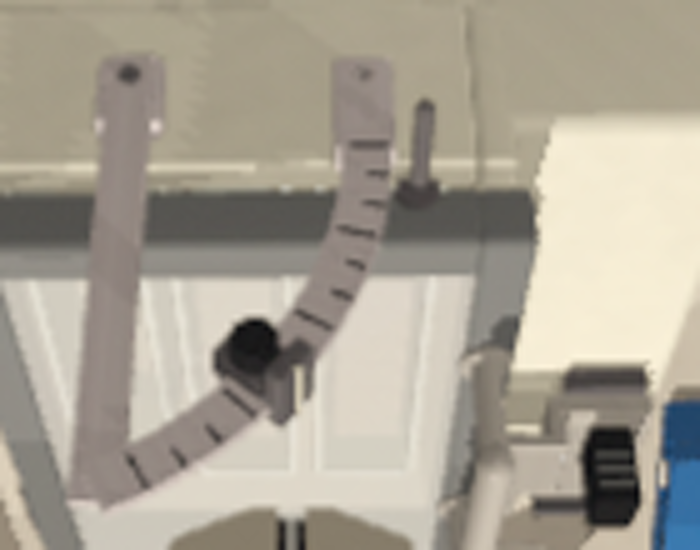

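The crop shows major ticks at (370,145), (356,231), (314,318), (240,403) and (138,470). The clamp sits between the third and fourth, around (275,365), and the pin tip is at (424,104). I'll cast all of these onto the arc plane.

```bash
python3 - <<'E'
from h import *
from scipy.optimize import least_squares
w=np.load("w1.npz");f=w["f"]
crop=lambda c:(np.array(c,float)+.5)/5-.5+[265,135]
def ony(c,y):
    o,d=ray(w["K"],w["k1"],w["T"],crop(c));return o+d*((y-o[1])/d[:,1])[:,None]
ticks=[(370,145),(377,173),(374,203),(356,231),(355,265),(343,295),(314,318),(240,403),(213,433),(179,457),(138,470)]
ends=[(290,390),(300,345),(232,365),(252,340),(275,365),(283,352)]
for ys in(-.125,-.130,-.135,-.14):
    y=.0585+ys;p=ony(ticks,y);maj=p[[0,3,6,7,10]]
    r=least_squares(lambda v:np.hypot(maj[:,0]-v[0],maj[:,2]-v[1])-v[2],[.676,.088,.119]).x
    an=np.arctan2(p[:,2]-r[1],r[0]-p[:,0])
    H=np.array([.6765,.088]);an2=np.arctan2(p[:,2]-H[1],H[0]-p[:,0]);ra=np.hypot(p[:,0]-H[0],p[:,2]-H[1])
    print(ys,"fit",r.round(4),"ang",an.round(3));print("   hingeH ang",an2.round(3),"r",ra.round(3))
    e=ony(ends,y);print("   clamp",np.arctan2(e[:,2]-H[1],H[0]-e[:,0]).round(3),np.hypot(e[:,0]-H[0],e[:,2]-H[1]).round(3))
pin=ony([(424,104)],.0585-.15)[0];print("pin tip",pin,"expected x",.6765-.135)
E
```

```text
-0.125 fit [0.686  0.0757 0.129 ] ang [0.019 0.099 0.184 0.268 0.355 0.436 0.516 0.772 0.857 0.94  1.022]
   hingeH ang [-0.082  0.006  0.098  0.188  0.286  0.377  0.464  0.753  0.85   0.945
  1.037] r [0.12  0.121 0.121 0.117 0.119 0.119 0.115 0.114 0.116 0.116 0.113]
   clamp [0.656 0.546 0.687 0.597 0.624 0.583] [0.121 0.116 0.105 0.104 0.114 0.113]
-0.13 fit [0.6844 0.0801 0.1271] ang [0.019 0.099 0.184 0.268 0.355 0.436 0.516 0.772 0.857 0.94  1.022]
   hingeH ang [-0.047  0.04   0.131  0.22   0.316  0.404  0.49   0.771  0.864  0.955
  1.044] r [0.119 0.121 0.121 0.117 0.12  0.12  0.116 0.116 0.118 0.118 0.116]
   clamp [0.675 0.569 0.709 0.621 0.645 0.606] [0.123 0.117 0.107 0.106 0.115 0.115]
-0.135 fit [0.6828 0.0844 0.1251] ang [0.019 0.099 0.184 0.268 0.355 0.436 0.516 0.772 0.857 0.94  1.022]
   hingeH ang [-0.011  0.075  0.164  0.253  0.346  0.431  0.516  0.787  0.877  0.965
  1.051] r [0.119 0.121 0.121 0.118 0.121 0.121 0.118 0.118 0.12  0.121 0.119]
   clamp [0.694 0.593 0.729 0.645 0.666 0.629] [0.125 0.119 0.109 0.108 0.117 0.117]
-0.14 fit [0.6812 0.0887 0.1231] ang [0.019 0.099 0.184 0.268 0.355 0.436 0.516 0.772 0.857 0.94  1.022]
   hingeH ang [0.026 0.109 0.197 0.284 0.375 0.458 0.541 0.804 0.89  0.975 1.058] r [0.119 0.121 0.121 0.119 0.122 0.123 0.119 0.121 0.123 0.123 0.121]
   clamp [0.713 0.615 0.749 0.668 0.687 0.651] [0.127 0.121 0.111 0.11  0.119 0.119]
pin tip [ 0.54334204 -0.0915      0.08480522] expected x 0.5415
```

The tick steps come out at 5°, and the plane at y_st≈-0.136 puts them at 0, 30, 45 and 60°. So the tab is between 30° and 45°. I'll localise the clamp using the depth points.

```bash
python3 - <<'E'
from h import *
w=np.load("w1.npz");f=w["f"].astype(int);P=w["P"]
H=np.array([.677,.088])
r0,r1,c0,c1=196,222,305,330
Q=P[r0:r1,c0:c1];g=f[r0:r1,c0:c1].max(2)
ang=np.arctan2(Q[...,2]-H[1],H[0]-Q[...,0]);rr=np.hypot(Q[...,0]-H[0],Q[...,2]-H[1]);ys=Q[...,1]-.0585
print("gray");[print(r0+i,' '.join('%3d'%v for v in g[i])) for i in range(r1-r0)]
print("cols",c0)
print("y_st mm");[print(r0+i,' '.join('%4d'%v for v in np.nan_to_num(ys[i]*1000,nan=0))) for i in range(0,r1-r0,1)]
m=(ys<-.128)&(ys>-.17)&(g<105)
print("dark n",m.sum());
for lo,hi in((-.135,-.128),(-.140,-.135),(-.146,-.14),(-.17,-.146)):
    k=m&(ys>lo)&(ys<hi)
    if k.sum(): print(lo,hi,k.sum(),"ang",np.percentile(ang[k],[0,10,50,90,100]).round(3),"r",np.percentile(rr[k],[0,50,100]).round(3))
E
```

```text
gray
196 222 223 223 222 222 222 222 222 222 222 222 222 223 223 216 214 211 210 177 138 143 148 148 148 147
197 220 222 222 221 222 222 221 221 222 221 221 221 222 222 216 214 210 182 143  96  91 121 142 148 148
198 219 222 222 222 222 222 222 221 194 159 149 149 155 189 209 214 194 161 146 138 102  75  92 121 142
199 219 222 222 222 222 222 195 158 113  55  26  25  46 106 177 187 165 149 149 150 141 133 115  91  93
200 219 222 222 222 222 221 163  53  25  26  27  26  25  26  99 144 149 146 147 147 147 149 144 136 117
201 219 222 223 222 222 185 101  27  25  25  26  27  26  25  24  96 138 148 147 146 147 147 147 148 145
202 219 222 222 221 197 126  40  24  26  26  27  25  23  26  24  76 135 148 139 118 128 143 147 147 147
203 215 221 223 198 140  72  34  26  24  25  26  25  25  26  27  76 133 138 108  82  88 114 140 147 147
204 214 220 198 141  82  55  34  26  25  26  25  24  26  22  27  50  96  96  77  71  72  83 112 137 163
205 214 221 168  84  69  55  37  33  30  25  23  24  28  26  26  35  65  70  71  73  74  81 107 141 182
206 217 221 160  71  71  61  39  35  35  34  35  33  25
[... 4588 characters left out ...]
 -10
219 -134 -134 -134 -135 -135 -134 -134 -133 -134 -135 -134 -130   -5   -7 -127 -128 -129   -6   -5   -6   -8   -6   -5   -7   -5
220 -134 -134 -135 -134 -134 -135 -134 -133 -135 -133 -130   -3   -2   -1   -3   -3   -2   -3   -4   -3   -3   -2   -2   -2   -3
221 -134 -133 -136 -135 -133 -135 -133 -133 -132 -130    0    0    0    0    0   -1    0    0    1    2    0    0   -1    1   -1
dark n 214
-0.135 -0.128 15 ang [0.512 0.55  0.716 0.786 0.873] r [0.112 0.12  0.128]
-0.14 -0.135 53 ang [0.514 0.636 0.747 0.776 0.877] r [0.106 0.117 0.128]
-0.146 -0.14 32 ang [0.662 0.687 0.732 0.747 0.752] r [0.106 0.119 0.128]
-0.17 -0.146 114 ang [0.648 0.661 0.705 0.742 0.75 ] r [0.109 0.118 0.128]
```

```bash
python3 - <<'E'
from h import *
w=np.load("w1.npz")
H=np.array([.677,.088]);crop=lambda c:(np.array(c,float)+.5)/5-.5+[265,135]
def A(px,ys):
    o,d=ray(w["K"],w["k1"],w["T"],px);e=o+d*((.0585+ys-o[1])/d[:,1])[:,None]
    return np.arctan2(e[:,2]-H[1],H[0]-e[:,0]).round(3),np.hypot(e[:,0]-H[0],e[:,2]-H[1]).round(3)
print("ticks 0,15,30,45,50,55,60deg",A(crop([(370,145),(356,231),(314,318),(240,403),(213,433),(179,457),(138,470)]),-.135))
print("knob",A([(315,202.2)],-.148))
# front-face corners of clamp plate (y -.149): lower edge / upper edge
print("plate low",A([(324,202.3),(321,204.2)],-.149),"up",A([(325.5,206.5),(318,210.5)],-.149))
P=w["P"];m=np.zeros(P.shape[:2],bool);m[196:222,305:330]=1
ys=P[...,1]-.0585;g=w["f"].max(2);an=np.arctan2(P[...,2]-H[1],H[0]-P[...,0]);r=np.hypot(P[...,0]-H[0],P[...,2]-H[1])
k=m&(ys<-.1375)&(ys>-.1465)&(g>60)&(g<120);print("end face ang",np.median(an[k]),an[k].std(),k.sum())
k=m&(ys<-.148)&(g>60)&(g<80);print("front face",k.sum(),np.percentile(an[k],[0,50,100]),np.percentile(r[k],[0,100]))
# lock grip check, from depth: black points
m2=np.zeros_like(m);m2[215:245,375:400]=1;k=m2&(g<60)&(P[...,2]>.08)&(P[...,2]<.125)
print("grip",k.sum(),np.nanpercentile(P[k],[2,50,98],axis=0).round(4))
# bar
m3=np.zeros_like(m);m3[195:260,345:372]=1;k=m3&(P[...,2]>.135)&(P[...,2]<.16)
print("bar",k.sum(),np.nanpercentile(P[k],[2,50,98],axis=0).round(4))
E
```

```text
ticks 0,15,30,45,50,55,60deg (array([-0.011,  0.251,  0.514,  0.784,  0.874,  0.962,  1.047]), array([0.119, 0.118, 0.118, 0.119, 0.121, 0.121, 0.119]))
knob (array([0.696]), array([0.114]))
plate low (array([0.642, 0.679]), array([0.123, 0.122])) up (array([0.672, 0.754]), array([0.128, 0.125]))
end face ang 0.7433814339981349 0.03199265413080792 57
front face 25 [0.65640944 0.69652646 0.74345228] [0.10994548 0.12679102]
grip 164 [[0.4506 0.0901 0.0853]
 [0.4599 0.0927 0.1051]
 [0.4669 0.1092 0.1152]]
bar 266 [[ 0.5115 -0.001   0.1361]
 [ 0.5179  0.0343  0.1499]
 [ 0.5226  0.1107  0.1518]]
```

The estimates agree on the tab: knob 0.696, front-face middle 0.697, end face 0.743−0.059. With tick bias that gives ≈0.70 rad. The lock grip now spans y≈0.090–0.114, with its centre at 0.1025 against the expected 0.1035 at full travel. Next I'll grip the bar and start lifting.

```bash
cat >> h.py <<'E'
HX,HZ=.677,.088
def bar(a): return np.array([HX-.160*np.cos(a)+.059*np.sin(a),.0575,HZ+.160*np.sin(a)+.059*np.cos(a)])
def lift(a0,a1,off,v=.08,n=None):
    n=n or max(1,int(np.ceil(abs(a1-a0)/.09)))
    for a in np.linspace(a0,a1,n+1)[1:]: ctrl.move_l(bar(a)+off,v=v)
E
python3 - <<'E'
from h import *
ctrl.reach([.517,.0575,.32],down(1)); ctrl.gripper_to(.5,40)
ctrl.move_l(bar(0)+[0,0,.12],v=.2)
hit=ctrl.move_l(bar(0)+[0,0,.064],v=.12,max_force=8);print("hit",hit,ctrl.current_tool_pos())
ctrl.gripper_to(0.,40);print("w mm",93*ctrl.current_gripper_width(),"F",ctrl.current_ft_force(),ctrl.current_t())
off=np.array([0,0,.064])
for a0,a1 in((0,.06),(.06,.12),(.12,.3)):
    lift(a0,a1,off);print(a1,np.round(ctrl.current_tool_pos(),4),np.round(ctrl.current_ft_force(),1),93*ctrl.current_gripper_width(),ctrl.current_t())
c=ctrl.read_camera("side");cv2.imwrite("pics/s2.png",cv2.resize(c["frame"][145:285,285:445],None,fx=4,fy=4,interpolation=cv2.INTER_CUBIC)[...,::-1])
E
```

```text
hit False [0.51772131 0.05744373 0.21207546]
w mm 10.907193450092233 F [-4.37369678 -1.04160503  5.44285984] 13.9833
0.06 [0.5194 0.0575 0.2196] [-4.6 -1.2 -4.1] 10.785839900292768 14.2583
0.12 [0.5237 0.0576 0.229 ] [-5.7 -0.6 -3.6] 11.054093013504092 14.5333
0.3 [0.5393 0.0578 0.2552] [-10.5  -0.7  -0.7] 10.94739860103252 15.2167
```

View pics/s2.png

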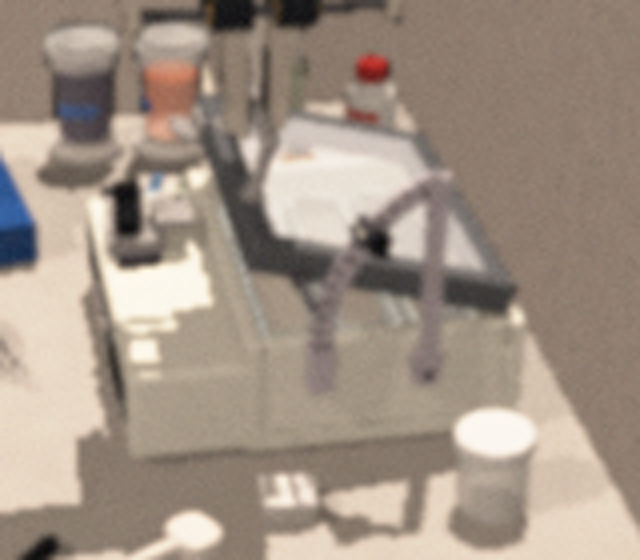

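The side view shows the cover lifting with the bar held between the fingers at (255, 150). The pin is at about (312, 290) and still well below the tab at (372, 237). I'll continue to 0.64 rad.

```bash
python3 - <<'E'
from h import *
off=np.array([0,0,.064])
lift(.3,.64,off,v=.07);ctrl.dwell(.3)
tp=np.array(ctrl.current_tool_pos());b=tp-off-[HX,0,HZ]
print(tp,"angle from TCP",np.arctan2(b[2],-b[0])-np.arctan2(.059,.160),"r",np.hypot(b[0],b[2]),"(0.1705)",np.round(ctrl.current_ft_force(),1),93*ctrl.current_gripper_width(),ctrl.current_t())
c=ctrl.read_camera("side");np.savez("s3.npz",f=c["frame"]);cv2.imwrite("pics/s3.png",cv2.resize(c["frame"][170:250,340:420],None,fx=7,fy=7,interpolation=cv2.INTER_CUBIC)[...,::-1])
E
```

```text
[0.58032013 0.05830672 0.29633996] angle from TCP 0.6273430301904647 r 0.17372685553580972 (0.1705) [-18.9   2.1  13.5] 11.080085217914895 17.0
```

View pics/s3.png

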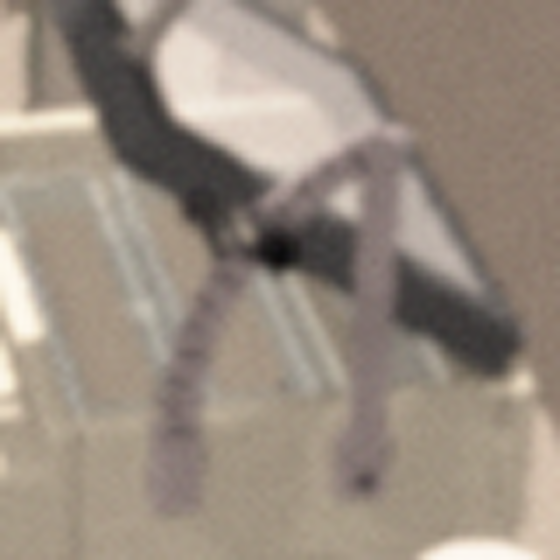

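The measured force resolves into about 8 N tangential, which matches the spring, and about 22 N radial, which is inner stress from a small hinge or slip error. The pin is hard to make out here, being close to the tab at (200–250, 210–250). I'll relax 3 mm outward and measure pin against tab with all three cameras' depth.

```bash
cat > m.py <<'E'
from h import *
def shot(tag):
    out={}
    for n in("side","top","wrist"):
        tp=ctrl.current_tool_pos();tq=ctrl.current_ee_rot();c=ctrl.read_camera(n)
        if n=="wrist":
            M=np.eye(4);M[:3,:3]=R.from_quat(tq).as_matrix();M[:3,3]=tp;T=M@np.asarray(c["hand_eye"])
        else:T=c["T"]
        P=cloud(c,T);np.savez(f"{tag}_{n}.npz",P=P,f=c["frame"],T=T,K=c["camera_matrix"],k1=c["k1"])
        x=P[...,0]-HX;z=P[...,2]-HZ;ys=P[...,1]-.0585;a=np.arctan2(z,-x);r=np.hypot(x,z)
        ok=(ys>-.156)&(ys<-.118)&(a>.4)&(a<.95)
        k=ok&(r>.1305)&(r<.142)
        v,u=np.nonzero(k);print(n,"pin n",k.sum(),[(int(p),int(q),round(float(a[q,p]),3),round(float(r[q,p]),3),round(float(ys[q,p]),3)) for p,q in zip(u,v)][:14], "med",np.median(a[k]) if k.any() else None)
        k=ok&(ys<-.1375)&(r<.128)&(r>.1);print("   tab n",k.sum(),"ang",np.percentile(a[k],[0,50,100]).round(3) if k.any() else None)
        if k.any(): v,u=np.nonzero(k);print("   tab px",u.mean().round(1),v.mean().round(1))
E
python3 - <<'E'
from m import *
p=np.array(ctrl.current_tool_pos())
# relax: target relative to commanded pose, not to the deflected one
t=bar(.64)+[0,0,.064]+np.array([-.0017,0,.0025]);ctrl.move_l(t,v=.03);ctrl.dwell(.2)
print(ctrl.current_tool_pos(),np.round(ctrl.current_ft_force(),1))
shot("a");print(ctrl.current_t())
w=np.load("a_wrist.npz")["f"];cv2.imwrite("pics/w4.png",w[...,::-1])
E
```

```text
[0.58040502 0.0582611  0.29670091] [-10.    2.2  -1.5]
side pin n 27 [(370, 197, 0.696, 0.137, -0.118), (368, 199, 0.647, 0.138, -0.119), (369, 199, 0.663, 0.137, -0.122), (374, 199, 0.739, 0.133, -0.133), (376, 199, 0.767, 0.131, -0.136), (368, 200, 0.639, 0.138, -0.123), (369, 200, 0.658, 0.138, -0.127), (375, 200, 0.74, 0.131, -0.136), (368, 201, 0.626, 0.137, -0.124), (369, 201, 0.646, 0.137, -0.128), (370, 201, 0.663, 0.137, -0.131), (372, 201, 0.676, 0.131, -0.128), (373, 201, 0.701, 0.132, -0.135), (369, 202, 0.643, 0.138, -0.134)] med 0.6577465259261597
   tab n 48 ang [0.545 0.73  0.89 ]
   tab px 378.6 205.2
top pin n 77 [(363, 151, 0.893, 0.132, -0.133), (368, 157, 0.778, 0.132, -0.145), (362, 158, 0.75, 0.131, -0.132), (364, 158, 0.751, 0.131, -0.136), (366, 158, 0.75, 0.131, -0.141), (367, 158, 0.752, 0.131, -0.143), (368, 158, 0.756, 0.132, -0.145), (369, 158, 0.754, 0.131, -0.147), (360, 159, 0.734, 0.132, -0.127), (361, 159, 0.736, 0.132, -0.129), (362, 159, 0.735, 0.132, -0.132), (365, 159, 0.732, 0.131, -0.139), (366, 159, 0.74, 0.133, -0.141), (368, 159, 0.73, 0.131, -0.145)] med 0.6513595099360658
   tab n 17 ang [0.687 0.746 0.775]
   tab px 366.5 155.4
wrist pin n 55 [(310, 358, 0.642, 0.135, -0.129), (311, 358, 0.635, 0.133, -0.131), (309, 359, 0.629, 0.135, -0.132), (310, 359, 0.641, 0.135, -0.131), (311, 359, 0.637, 0.133, -0.132), (312, 359, 0.624, 0.131, -0.135), (307, 360, 0.63, 0.137, -0.132), (308, 360, 0.625, 0.136, -0.133), (309, 360, 0.632, 0.135, -0.133), (310, 360, 0.639, 0.135, -0.132), (311, 360, 0.637, 0.133, -0.133), (312, 360, 0.633, 0.132, -0.134), (306, 361, 0.612, 0.137, -0.135), (307, 361, 0.621, 0.136, -0.134)] med 0.6332890976051138
   tab n 2 ang [0.636 0.649 0.661]
   tab px 317.0 364.5
17.65
```

View pics/w4.png

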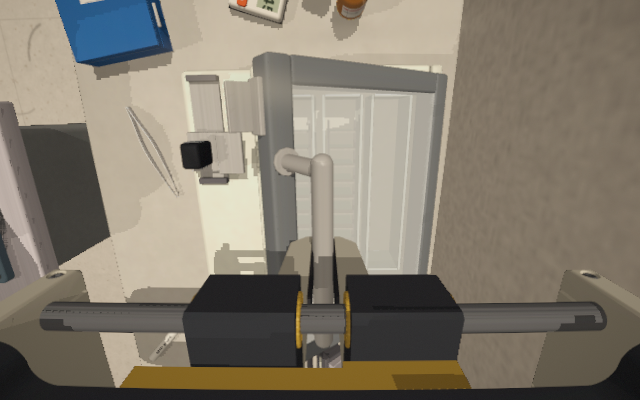

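The wrist view shows the bar held between the pads, the lock at its right end with the claw clear of the cover's tongue, and the tweezers and slide box in place. The radial stress is gone. The cover reads ≈0.63 (TCP 0.627, wrist depth 0.633) against a tab at ≈0.70, so I'll raise the last bit and compare again.

```bash
python3 - <<'E'
from m import *
e=lambda a:np.array([-np.cos(a+.353),0,np.sin(a+.353)])*.003
ctrl.move_l(bar(.675)+[0,0,.064]+e(.675),v=.04);ctrl.move_l(bar(.71)+[0,0,.064]+e(.71),v=.04);ctrl.dwell(.3)
tp=np.array(ctrl.current_tool_pos());b=tp-[HX,0,HZ+.064]
print(tp,"ang",np.arctan2(b[2],-b[0])-.3532,np.hypot(b[0],b[2]),np.round(ctrl.current_ft_force(),1))
shot("b");print(ctrl.current_t())
s=np.load("b_side.npz")["f"][180:225,350:400];t=np.load("b_top.npz")["f"][140:185,340:390]
a=np.hstack([cv2.resize(i,None,fx=8,fy=8,interpolation=cv2.INTER_CUBIC) for i in(s,t)]);cv2.imwrite("pics/b.png",a[...,::-1])
# predicted pixels for pin tip/root at candidate angles
for n in("side","top"):
    d=np.load(f"b_{n}.npz");Ti=np.linalg.inv(d["T"])
    for a in(.65,.7,.75):
        X=[[HX-.135*np.cos(a),.0585+ys,HZ+.135*np.sin(a)] for ys in(-.15,-.115)]
        c=np.array(X)@Ti[:3,:3].T+Ti[:3,3];m=np.c_[c[:,0]/-c[:,2],-c[:,1]/-c[:,2]]
        m=m*(1+d["k1"]*(m**2).sum(1,keepdims=True));px=m*[d["K"][0,0],d["K"][1,1]]+[d["K"][0,2],d["K"][1,2]]
        o=np.array([350,180] if n=="side" else [340,140]);print(n,a,"tip/root in crop",((px-o+.5)*8-.5+([0,0] if n=="side" else [400,0])).round().tolist())
E
```

```text
[0.59079022 0.0583975  0.30368856] ang 0.7007860642389225 0.17447505508494082 [-11.7   1.9   1.3]
side pin n 32 [(374, 194, 0.784, 0.135, -0.118), (370, 196, 0.712, 0.139, -0.119), (371, 196, 0.726, 0.138, -0.121), (369, 197, 0.687, 0.139, -0.119), (370, 197, 0.704, 0.139, -0.122), (371, 197, 0.721, 0.139, -0.126), (372, 197, 0.733, 0.137, -0.126), (373, 197, 0.731, 0.131, -0.119), (371, 198, 0.72, 0.141, -0.133), (372, 198, 0.723, 0.137, -0.129), (376, 198, 0.777, 0.131, -0.133), (371, 199, 0.7, 0.137, -0.13), (372, 199, 0.725, 0.139, -0.138), (373, 199, 0.729, 0.135, -0.134)] med 0.7225054909155801
   tab n 49 ang [0.473 0.729 0.904]
   tab px 378.5 205.3
top pin n 58 [(363, 149, 0.928, 0.132, -0.133), (366, 157, 0.772, 0.131, -0.141), (360, 158, 0.751, 0.131, -0.127), (361, 158, 0.754, 0.131, -0.129), (366, 158, 0.756, 0.132, -0.141), (367, 158, 0.752, 0.131, -0.143), (368, 158, 0.751, 0.131, -0.145), (369, 158, 0.764, 0.134, -0.147), (360, 159, 0.735, 0.132, -0.127), (362, 159, 0.751, 0.135, -0.131), (363, 159, 0.736, 0.132, -0.134), (366, 159, 0.744, 0.133, -0.141), (367, 159, 0
[... 368 characters left out ...]
.716, 0.134, -0.132), (307, 361, 0.706, 0.132, -0.135), (305, 362, 0.707, 0.134, -0.134), (306, 362, 0.711, 0.134, -0.134), (307, 362, 0.705, 0.132, -0.136), (305, 363, 0.708, 0.135, -0.135), (306, 363, 0.715, 0.134, -0.135), (307, 363, 0.706, 0.132, -0.137)] med 0.7082100856449065
   tab n 37 ang [0.7   0.742 0.751]
   tab px 317.0 364.9
18.7
side 0.65 tip/root in crop [[177.0, 208.0], [153.0, 153.0]]
side 0.7 tip/root in crop [[191.0, 191.0], [167.0, 136.0]]
side 0.75 tip/root in crop [[207.0, 175.0], [182.0, 121.0]]
top 0.65 tip/root in crop [[643.0, 195.0], [519.0, 195.0]]
top 0.7 tip/root in crop [[644.0, 176.0], [520.0, 176.0]]
top 0.75 tip/root in crop [[646.0, 156.0], [521.0, 156.0]]
```

View pics/b.png

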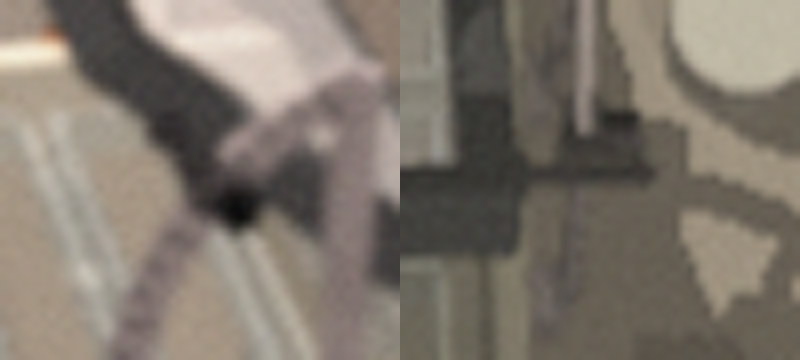

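In the last picture the pin lies at (650, 173) in the top crop, i.e. 0.707 rad, right beside the clamp at y≈140–165. The independent readings agree: TCP 0.701 and wrist depth 0.708, against a tab at ≈0.69–0.70. That is an offset of about 1–2 mm with 7 mm allowed, so I'll do a final rest and grip check, then hand in.

```bash
python3 - <<'E'
from h import *
ctrl.dwell(.5);print(ctrl.current_tool_pos(),np.abs(ctrl.current_qd()).max(),np.round(ctrl.current_ft_force(),1),93*ctrl.current_gripper_width(),ctrl.current_t())
ctrl.finish_job()
E
```

```text
[0.59079103 0.05836856 0.30366428] 0.002378639244465833 [-11.2   1.8   2.5] 11.038823128898066 19.2
the job is handed in; nothing more can be done
```

I pushed the cover lock to its right-hand end stop, lifted the cover by its bar to the opening tab, and handed the job in at 19.2 s while still holding it. The hand-in reports no verdict, so these are my own last checks:

- **Lock:** The push stopped on force at y = 0.124 m, against an expected 0.123 m at the end stop. Wrist depth afterwards put the grip's centre about 1 mm from the full-travel position, and the cover opened freely.
- **Cover and tab:** The cover read 0.701 rad from the arm position, 0.707 from the top view and 0.708 from the wrist depth. The tab's middle read about 0.69–0.70 rad from the wrist views. The pointer is therefore roughly 1–2 mm above the tab's middle line, with 7 mm allowed.
- **Hold:** The gripper was set to 40 N, with the jaws about 11 mm apart on the 12 mm bar. The arm was at rest, and the force on the tool was about 11 N, roughly what the cover's spring needs.

**Disagreements:**
- The side and top cameras' depth put the tab at about 0.73–0.75 rad. I took that as coming mostly from the tab's visible upper end. Even if it were right, the pointer would be within about 6 mm.
- The first part of the lift built up about 22 N of radial force, from a hinge or grip offset of a few millimetres. Shifting the path 3 mm outward removed it.

**Bystanders:** I never went near the loose items and saw none moved, but I did not measure their positions at the end.

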